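# Hang the pipette holder on its screw

## Task

Hang the grey pipette holder on the screw of the small aluminium stand: bring the screw's head through the round part of the keyhole in the holder's back plate, then lower the holder until it hangs fully home from the top of the narrow slot, upright and with its back to the stand. Keep the holder upright all the way and work gently, by feel, without forcing anything against the stand; let go of the holder only once the screw carries it, so that it does not drop, and leave the other things on the bench where they are.

Things in the scene. Friction and masses are not known exactly. Their poses are not given: they have to be found in the camera images.
- stand: Fixed aluminium stand: upright board 120 mm wide (y), 16 mm thick, 160 mm high, its foot and gussets behind the board only. Origin at bench level under the middle of the front face; x points straight out of the front face (the screw's side, away from the robot), y along the board, z up.
- groove (a point): Middle of the groove in the board's front face, 124 mm above the bench; axes as the stand's. A screw juts out along x from the groove, at y = 0, its axis anywhere within 12 mm above or below this point: clamped by hand, not measured, to be found by feel or eye; it stays put. Shank 6 mm thick, 8 mm long from the face, then a dark head 12 mm across, 4 mm thick (its outer face 12 mm off the board).
- holder_grip (a point): Centre of the grip lug on top of the grey plastic pipette holder (loose, 0.17 to 0.35 kg, standing upright on the bench at first). x out of the holder's front, y along its width, z up. Lug 22 mm wide (y), 34 deep (x), 34 high; grip it from above across its width. Its centre is 123 mm above the holder's underside and 17 mm in front of the flat back face, which goes against the board.
- holder_hole (a point): Centre, on the back face, of the keyhole's round part, 17 mm across, right through the 5 mm thick back plate (60 mm wide, 108 high): 61 mm below the lug's centre, 17 mm behind it. A slot 9 mm wide runs straight up from it to a closed end. At the bottom a shelf, 26 mm high with its lip, reaches 55 mm forward of the back face. Axes as the holder's.
- holder_slot (a point): Point on the back face where the screw's axis lies when the holder hangs fully home: 32 mm above the round part's centre, 3 mm below the slot's closed top end, 29 mm below the lug's centre. Axes as the holder's.
- dish_rim (a point): Centre of the rim of a small clear dish, 44 mm in diameter, 12 mm high. Bystander.
- beaker_rim (a point): Centre of the rim of a clear beaker, 64 mm in diameter, 75 mm high. Bystander.
- reagent: Amber glass jar with a white cap, 48 mm in diameter, 85 mm high; origin under its centre. Bystander.
- pipette: White hand pipette lying down, 230 mm long, 30 mm wide, 26 mm high, along its own x; origin at bench level near its middle. Bystander.
- driver: Screwdriver lying along its own x, 160 mm long; bystander.
Things that resemble listed ones, but are neither listed nor needed, are in the scene too. There is more than one size of the part that bears holder_grip; the job needs the middle-sized. What is shaped like the stand but red is not meant.

How it is judged:
By the outcome, as a careful person would: the job done as asked, in the order asked, and still so for the second after the job is handed in, with the robot touching nothing.
It also fails if it takes over 61 s, if anything falls off the work surface, if the arm or the gripper's body presses on something with over 40 N, if the wrist force passes 120 N, or if a joint passes its speed limit or range.

## Robot

A 7-joint arm with a two-finger parallel gripper is mounted at the origin on the work surface. World frame = base frame: x ahead of the robot, y to its left, z up, the work surface at z = 0. Lengths are in m, angles in degrees, forces in N, time in s.
With the tool pointing down it reaches from about 0.425 to 0.875 m from the base axis. Payload 4.7 kg.
Tool frame: the origin (TCP) lies on the front face of the gripper's body, between the roots of the fingers; the fingertips stand 73 mm ahead of it and the grasp point (between the pads) lies bot.hold_point_z ahead of it (bot.hold_point_z is the distance from the TCP to the grasp point, in m); z points along the fingers, y is the line along which they close (so a half turn about z gives the same grasp; the last joint's range is limited). The gripper opens to 85 mm and grips with 20 to 120 N. Pads are 22 mm wide; open, the fingers measure 114 mm over their backs; the gripper's body (76 mm by 85 mm) begins 54 mm behind the grasp point. The pads swing forward as they close: fully open they stand 13 mm farther back than shut.
Start: joints at [-62.561, 18.392, -4.016, 83.108, 1.295, 78.541, -3.26], TCP at [0.291, 0.581, 0.304] pointing down, gripper open.
Joint ranges: [-163.93, 163.93], [-17.29, 119.83], [-79.2, 71.16], [3.27, 140.29], [-89.18, 269.18], [5.43, 117.66], [-154.24, 154.24]. Speed limits (degrees/s): [147.25, 147.25, 180, 180, 180, 180, 180].

## Interface

Orientations are given as a 3x3 rotation matrix whose columns are the frame's x, y, z axes.
In Python, from bench import bot, vision gives the robot as it stands.
- The arm moves only by the tool play_rows, never from a script. Its argument "series" is a list of rows, each a list of 6 numbers: the shift along the world's x, y, z in m, then the turn, a rotation vector about the world's x, y, z in rad. In form: [[x, y, z, wx, wy, wz], ...]. A call has 1 to 12 rows; each row shifts and turns the commanded pose from where the row before left it; what a row does not reach is not made up. A row lasts 1/12 s, in which the tool goes at most 41.7 mm and 7.16 degrees, less where a joint would pass 70% of its speed; a pose out of reach is approached as far as the arm can. A call with a gripper value outside its range is refused whole. "gripper" is the closure, from 0 (fully open) to 1 (shut), set as the call begins (left out, the last holds). The fingers move at their own pace and stop on an object; "force" is the grip in N (left out, the last holds). Time passes only in rows, so rows that do not move let the fingers close. It gives the time, the measured TCP pose, the force, the opening and the grip force at its end, in the units of the state.
- bot.get_state(): the state, without advancing time (a new reading comes with each control period).
- vision.camera(name): name is "side" or "top"; returns the picture (480x640x3 uint8, blue, green, red); there is no depth.
- vision.get_calibration(name): a dict with "vfov" (degrees; the focal length in pixels is half the picture's height over the tangent of half this angle, whatever the lens; pixels are square), "cx", "cy" (the principal point, pixels), "world_to_cam" (4x4, takes a point from world to camera coordinates). Camera axes: x right, y down, z forward; pixel columns grow to the right and rows downward; lengths in m; the calibration is good to about 2 mm. A picture is of the moment at which its call begins. get_calibration takes no time and is no camera call.
- bot.sign_off(): hands the job in; it is judged then, once.
The state is a dict: "time": time; "joints": joint angles; "qd": joint speeds; "tau": joint torques, N m; "tool_pos": TCP position; "eef_rot": TCP orientation; "wrist_force": force on the tool from outside, world axes, zero at the start; "moment": the same for the moment, N m; "gripper_width": finger opening in m; "finger_force": force on a finger pad.
Only numpy, scipy, OpenCV 4.12 (cv2) and the standard library are available. Lean on these libraries where they do the work, as an engineer would, in place of code of your own. Each camera call takes 0.05 s, during which the arm holds its last target. There are 200 camera calls.

## Working session

There is one attempt and no reset: what is moved stays moved. The work goes in short steps, Python scripts to look and compute and a tool call to move; the robot and the scene stay as the last step left them, time stands still between calls to the robot, and variables do not carry over. Pictures are saved under pics/ and viewed, at most 10 in all, crops included, and the job is handed in when it is done.

Besides the shell and the picture viewer there is one more tool, called after "Call:" by a JSON object that holds its "api" and its "payload". play_rows: Moves the arm, as the interface text tells. Its arguments: {"type":"object","properties":{"series":{"type":"array","items":{"type":"array","items":{"type":"number"}}},"gripper":{"type":"number"},"force":{"type":"number"}},"required":["series"]}

```bash
mkdir -p pics; ls
python3 - <<'E'
from bench import bot, vision
import cv2
s=bot.get_state(); print(s, bot.hold_point_z)
for n in("side","top"):
    cv2.imwrite(f"pics/{n}0.png",vision.camera(n)); print(vision.get_calibration(n))
E
```

```text
pics
{'time': 0.0, 'joints': array([-62.56179331,  18.43982086,  -4.01531422,  83.17309277,
         1.29396901,  78.54079519,  -3.25867615]), 'qd': array([ 0.04101954, -0.01920075,  0.02050595,  0.05018491, -0.03915816,
        0.05042173, -0.06956152]), 'tau': array([-3.87270973e-05, -4.93575740e+01, -3.82170668e-01, -3.14322174e+01,
        1.29526851e-02,  1.15481269e-02,  3.33559015e-06]), 'tool_pos': array([0.29121359, 0.58068283, 0.30283055]), 'eef_rot': array([[-8.93938590e-01,  4.48188794e-01, -7.75354687e-04],
       [ 4.48189457e-01,  8.93936920e-01, -1.73014098e-03],
       [-8.23116189e-05, -1.89414559e-03, -9.99998203e-01]]), 'wrist_force': array([-0.54445014, -0.39802234,  0.37769208]), 'moment': array([-0.03177651, -0.01112713,  0.01233562]), 'finger_force': 0.0, 'gripper_width': 0.0856540678347662} 0.0539
{'vfov': 42.80574848002802, 'cx': 308.61739638600193, 'cy': 243.0247772159098, 'world_to_cam': array([[-0.88662485, -0.46232328, -0.01239199,  0.53740159],
       [-0.33100378,  0.65304312, -0.6811543 ,  0.25082788],
       [ 0.32300599, -0.59982653, -0.73203502,  1.37445494],
       [ 0.        ,  0.        ,  0.        ,  1.        ]])}
{'vfov': 45.46980847946528, 'cx': 327.879661889872, 'cy': 240.0284156966968, 'world_to_cam': array([[ 0.0160576 , -0.99961475,  0.02263875, -0.01480375],
       [-0.99781754, -0.01747089, -0.06367837,  0.57309298],
       [ 0.06404935, -0.02156682, -0.99771366,  1.12007806],
       [ 0.        ,  0.        ,  0.        ,  1.        ]])}
```

View pics/side0.png

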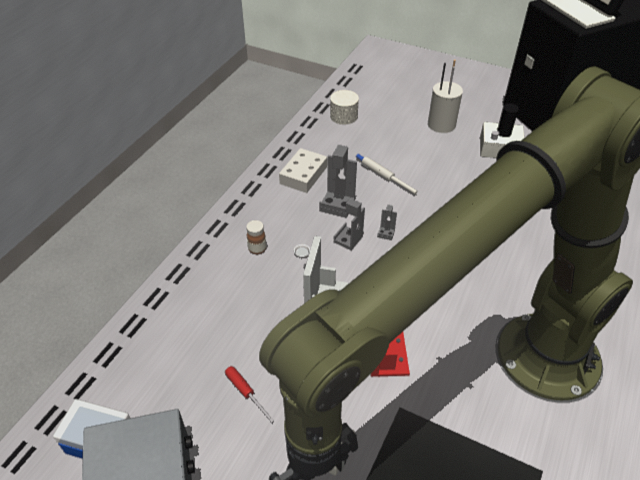

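View pics/top0.png

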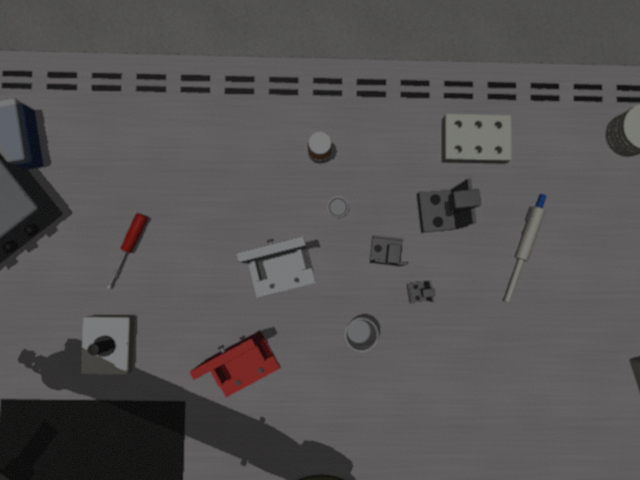

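Run:
```python
import cv2,numpy as np
t=cv2.imread("pics/top0.png");s=cv2.imread("pics/side0.png")
a=cv2.resize(t[200:320,225:425],(800,480),interpolation=cv2.INTER_CUBIC)[:, :]
cv2.imwrite("pics/topz.png",cv2.convertScaleAbs(a,alpha=1.5))
b=cv2.resize(s[180:320,220:420],(800,560),interpolation=cv2.INTER_CUBIC)
cv2.imwrite("pics/sidez.png",b)
```

```text
(no output)
```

View pics/topz.png

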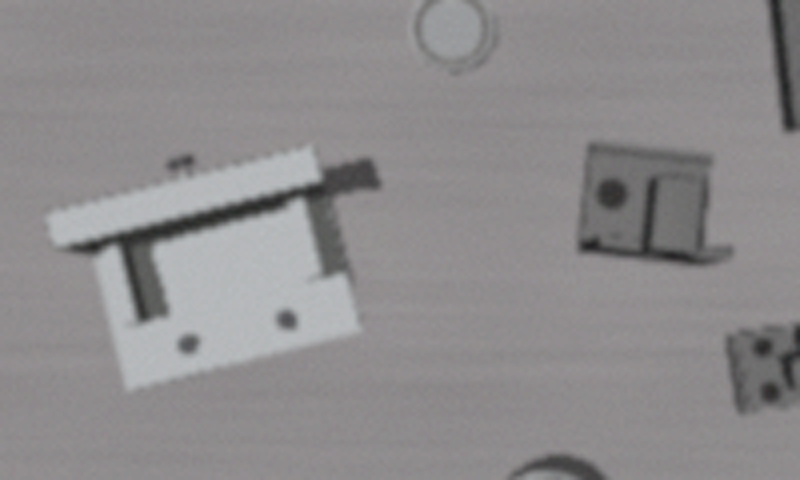

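View pics/sidez.png

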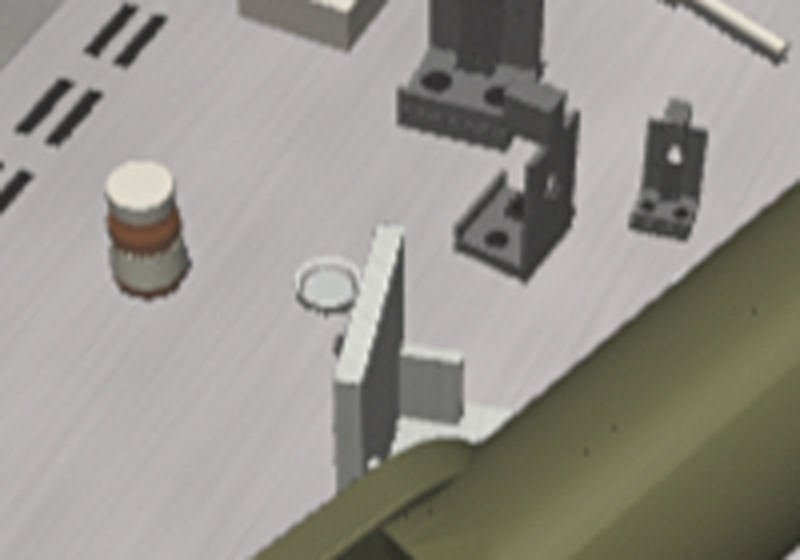

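```bash
cat > h.py <<'E'
import numpy as np, cv2
from bench import bot, vision
def cal(n):
    c=vision.get_calibration(n); return 240/np.tan(np.radians(c["vfov"]/2)),c["cx"],c["cy"],np.array(c["world_to_cam"])
def ray(n,p):
    f,cx,cy,T=cal(n); d=np.array([(p[0]-cx)/f,(p[1]-cy)/f,1]); R=T[:3,:3]
    return -R.T@T[:3,3], R.T@d
def onplane(n,p,pt,nrm):
    o,d=ray(n,p); return o+d*((np.array(pt)-o)@nrm)/(d@nrm)
def onz(n,p,z): return onplane(n,p,[0,0,z],np.array([0,0,1.]))
def proj(n,X):
    f,cx,cy,T=cal(n); q=T[:3,:3]@X+T[:3,3]; return np.array([cx+f*q[0]/q[2],cy+f*q[1]/q[2]])
E
python3 - <<'E'
from h import *
np.set_printoptions(precision=4,suppress=True)
tz=lambda x,y:((x+.5)/4+225-.5,(y+.5)/4+200-.5)
sz=lambda x,y:((x+.5)/4+220-.5,(y+.5)/4+180-.5)
for n,p in dict(FL=(47,213),FR=(312,147),BL=(58,248),BR=(322,180)).items(): print("stand",n,onz("top",tz(*p),.16))
for p in [(652,177),(708,177),(703,255),(645,250)]: print("lug",onz("top",tz(*p),.14))
for p in [(590,145),(710,157)]: print("shelf front z26",onz("top",tz(*p),.026))
for p in [(580,250),(735,248)]: print("plate",onz("top",tz(*p),.0 if p[0]<600 else .108))
# side holder: bottom corners of back
for p in [(525,281),(576,215),(458,245)]: print("side bottom",onz("side",sz(*p),0.0))
for p in [(370,218),(405,232),(337,380),(358,380)]: print("side board top",onz("side",sz(*p),.16))
print("screw top px",onz("top",tz(181,160),.124), "dish",onz("top",tz(452,30),.012),"beaker",onz("top",(361,332),.075))
E
```

```text
stand FL [0.5391 0.156  0.16  ]
stand FR [0.5698 0.0419 0.16  ]
stand BL [0.5241 0.1508 0.16  ]
stand BR [0.5555 0.0373 0.16  ]
lug [ 0.5605 -0.1089  0.14  ]
lug [ 0.5609 -0.1339  0.14  ]
lug [ 0.5262 -0.132   0.14  ]
lug [ 0.528  -0.1061  0.14  ]
shelf front z26 [ 0.5825 -0.0925  0.026 ]
shelf front z26 [ 0.5776 -0.152   0.026 ]
plate [ 0.5312 -0.0906  0.    ]
plate [ 0.5304 -0.1514  0.108 ]
side bottom [ 0.5281 -0.089   0.    ]
side bottom [ 0.5228 -0.1586  0.    ]
side bottom [ 0.5812 -0.0982  0.    ]
side board top [0.573  0.0417 0.16  ]
side board top [0.5499 0.0425 0.16  ]
side board top [0.533  0.1584 0.16  ]
side board top [0.5228 0.1532 0.16  ]
screw top px [0.5654 0.1015 0.124 ] dish [ 0.6402 -0.0238  0.012 ] beaker [ 0.3982 -0.0687  0.075 ]
```

Call:
{"api": "play_rows", "payload": {"series": [[0.012,-0.0334,0,0,0,0.0183],[0.012,-0.0334,0,0,0,0.0183],[0.012,-0.0334,0,0,0,0.0183],[0.012,-0.0334,0,0,0,0.0183],[0.012,-0.0334,0,0,0,0.0183],[0.012,-0.0334,0,0,0,0.0183],[0.012,-0.0334,0,0,0,0.0183],[0.012,-0.0334,0,0,0,0.0183],[0.012,-0.0334,0,0,0,0.0183],[0.012,-0.0334,0,0,0,0.0183],[0.012,-0.0334,0,0,0,0.0183],[0.012,-0.0334,0,0,0,0.0183]], "gripper": 0}}

```text
time: 1.1
tool_pos: [0.4354, 0.1784, 0.3037]
eef_rot: [[-0.97, 0.242, -0.0], [0.242, 0.97, 0.0], [0.0, -0.0, -1.0]]
wrist_force: [0.2, 0.0, 0.5]
gripper_width: 0.0854
finger_force: 0.0
```

Call:
{"api": "play_rows", "payload": {"series": [[0.012,-0.0334,0,0,0,0.0183],[0.012,-0.0334,0,0,0,0.0183],[0.012,-0.0334,0,0,0,0.0183],[0.012,-0.0334,0,0,0,0.0183],[0.012,-0.0334,0,0,0,0.0183],[0.012,-0.0334,0,0,0,0.0183],[0.012,-0.0334,0,0,0,0.0183],[0.012,-0.0334,0,0,0,0.0183],[0.012,-0.0334,0,0,0,0.0183],[0,0,0,0,0,0],[0,0,0,0,0,0],[0,0,0,0,0,0]]}}

```text
time: 2.1
tool_pos: [0.5431, -0.1197, 0.3033]
eef_rot: [[-0.997, 0.08, -0.001], [0.08, 0.997, 0.001], [0.001, 0.001, -1.0]]
wrist_force: [-0.1, 0.1, -0.3]
gripper_width: 0.0854
finger_force: 0.0
```

Run:
```python
from h import *
s=bot.get_state(); print(s["time"],s["tool_pos"],s["eef_rot"],s["joints"],s["wrist_force"])
a=vision.camera("side"); cv2.imwrite("pics/side1.png",a)
b=cv2.resize(a[150:350,240:440],(800,800),interpolation=cv2.INTER_CUBIC)
cv2.imwrite("pics/side1z.png",b[100:700])
```

```text
2.1 [ 0.54312654 -0.11967084  0.30334949] [[-9.96759425e-01  8.04306717e-02 -1.24725862e-03]
 [ 8.04297719e-02  9.96759992e-01  7.55580385e-04]
 [ 1.30398933e-03  6.52815144e-04 -9.99998937e-01]] [-20.28034327   7.32583506  32.8897125   97.80462469  -4.11733436
  76.14760418  98.77518079] [-0.13959483  0.11038667 -0.34908072]
```

View pics/side1z.png

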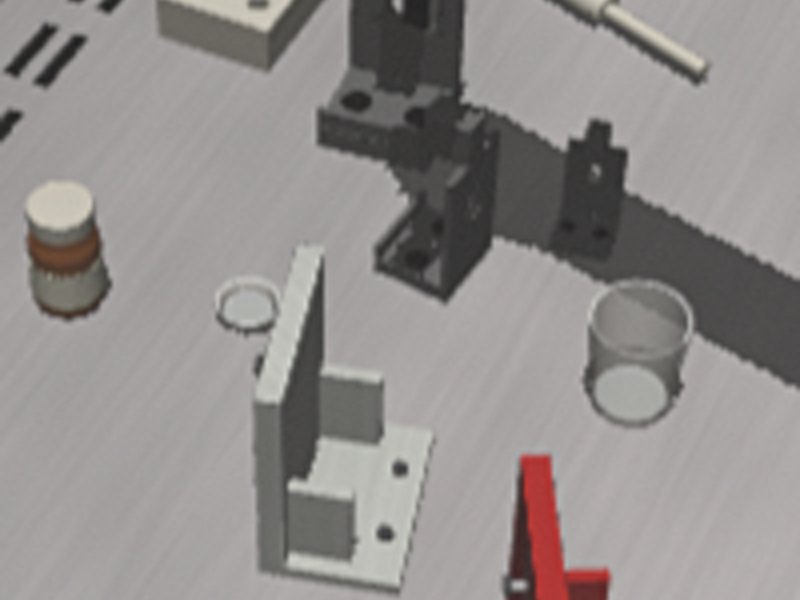

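Run:
```python
from h import *
a=cv2.imread("pics/side1.png"); g=cv2.cvtColor(a,cv2.COLOR_BGR2GRAY)
print(g[256:276,296:314])
c,s=np.cos(np.radians(15.06)),np.sin(np.radians(15.06)); X=np.array([c,s,0]);Y=np.array([-s,c,0]);O=np.array([.5545,.099,0])
for h in(.112,.118,.124,.130,.136):
    th=np.linspace(0,2*np.pi,40); P=[]
    for d in(.008,.012):
        P+= [proj("side",O+X*d+Y*.006*np.cos(t)+np.array([0,0,h+.006*np.sin(t)])) for t in th]
    P=np.array(P); print(h,P.min(0),P.max(0), proj("side",O+X*.012+np.array([0,0,h])))
print([proj("side",O+Y*.06+np.array([0,0,z])) for z in(.16,0)])
print([proj("side",O-Y*.06+np.array([0,0,z])) for z in(.16,0)])
```

```text
[[ 86  83 108 130 158 159 157 158 130  98  86  79 130 185 192 191 190 193]
 [132 126 137  94 106  85  85  85  82  74  77 123 177 190 189 190 192 194]
 [162 165 163 136 144  95 123 133 130 130 129 155 196 192 188 187 190 195]
 [163 164 166 164 168 140 164 171 168 166 163 151 192 194 190 187 188 194]
 [164 165 163 167 170 168 168 169 167 166 163 164 189 192 192 191 191 191]
 [164 164 164 168 168 169 167 165 164 163 151 185 194 191 192 192 194 194]
 [164 166 166 169 169 167 167 164 164 163 145 192 194 193 192 192 197 198]
 [163 165 167 168 168 166 167 164 141 132 147 189 197 194 190 191 196 177]
 [164 166 167 168 165 164 164 151 101  82 162 192 195 194 195 195 198 133]
 [168 166 170 169 165 164 165 137  86  79 188 196 193 195 195 199 202 108]
 [166 167 168 167 164 165 167 130  78 108 191 195 190 192 196 200 185  95]
 [167 168 166 166 162 167 166 115  70 138 192 195 192 189 195 197 143  79]
 [169 166 165 163 163 167 167 137  90 168 193 196 195 191 193 198 113  68]
 [168 164 163 163 163 167 167 164 133 185 192 190 193 194 197 200 101  67]
 [164 165 161 163 164 166 167 165 166 189 188 189 
[... 299 characters left out ...]
 196 194 145  81  67  71]
 [162 163 164 166 167 169 164 134 132 147 161 160 158 168 108  71  69  71]]
0.112 [302.36274563 263.7742438 ] [305.20460592 269.17527322] [302.94250979 266.34237077]
0.118 [302.3107907  262.06374077] [305.16178853 267.48011603] [302.89253199 264.63978972]
0.124 [302.25850993 260.34254586] [305.11870418 265.77435359] [302.84224178 262.92656582]
0.13 [302.20590024 258.6105585 ] [305.07535038 264.0581892 ] [302.79163621 261.20259896]
0.136 [302.15295851 256.86767688] [305.03172459 262.33209623] [302.74071233 259.46778776]
[array([301.77244998, 273.22249133]), array([303.15844116, 316.67459322])]
[array([313.36251131, 234.36223948]), array([313.79164578, 278.527322  ])]
```

Call:
{"api": "play_rows", "payload": {"series": [[0,0,-0.012,0,0,0],[0,0,-0.012,0,0,0],[0,0,-0.012,0,0,0],[0,0,-0.012,0,0,0],[0,0,-0.012,0,0,0],[0,0,-0.012,0,0,0],[0,0,-0.012,0,0,0],[0,0,-0.012,0,0,0],[0,0,-0.012,0,0,0],[0,0,-0.012,0,0,0],[0,0,0,0,0,0],[0,0,0,0,0,0]]}}

```text
time: 3.15
tool_pos: [0.543, -0.1204, 0.1831]
eef_rot: [[-0.997, 0.081, -0.001], [0.081, 0.997, -0.0], [0.001, -0.0, -1.0]]
wrist_force: [-1.0, -0.0, -0.2]
gripper_width: 0.0858
finger_force: 0.0
```

Call:
{"api": "play_rows", "payload": {"series": [[0,0,0,0,0,0],[0,0,0,0,0,0],[0,0,0,0,0,0],[0,0,0,0,0,0],[0,0,0,0,0,0],[0,0,0,0,0,0],[0,0,0,0,0,0],[0,0,0,0,0,0],[0,0,0,0,0,0],[0,0,0,0,0,0]], "gripper": 1, "force": 60}}

```text
time: 3.98
tool_pos: [0.5437, -0.1206, 0.1845]
eef_rot: [[-0.997, 0.081, 0.001], [0.081, 0.997, -0.0], [-0.001, -0.0, -1.0]]
wrist_force: [-1.3, -0.8, 4.9]
gripper_width: 0.0211
finger_force: 59.3
```

Call:
{"api": "play_rows", "payload": {"series": [[0,0,0.003,0,0,0],[0,0,0.008,0,0,0],[0,0,0.016,0,0,0],[0,0,0.016,0,0,0],[0,0,0.016,0,0,0],[0,0,0.016,0,0,0],[0,0,0.016,0,0,0],[0,0,0.016,0,0,0],[0,0,0.016,0,0,0],[0,0,0.016,0,0,0],[0,0,0.016,0,0,0],[0,0,0.016,0,0,0]]}}

```text
time: 4.98
tool_pos: [0.5429, -0.12, 0.3556]
eef_rot: [[-0.997, 0.08, -0.001], [0.08, 0.997, 0.001], [0.001, 0.0, -1.0]]
wrist_force: [-0.5, 0.1, -3.4]
gripper_width: 0.021
finger_force: 58.6
```

Call:
{"api": "play_rows", "payload": {"series": [[0.009,0.012,0,0,0,0.029],[0.009,0.02,0,0,0,0.029],[0.009,0.02,0,0,0,0.029],[0.009,0.02,0,0,0,0.029],[0.009,0.02,0,0,0,0.029],[0.009,0.02,0,0,0,0.029],[0.003,0.02,0,0,0,0.029],[0,0.02,0,0,0,0.029],[0,0.02,0,0,0,0.029],[0,0.02,0,0,0,0.029],[0,0.02,0,0,0,0.029],[0,0.02,0,0,0,0.026]]}}

```text
time: 5.98
tool_pos: [0.6001, 0.1136, 0.3552]
eef_rot: [[-0.964, -0.264, 0.0], [-0.264, 0.964, 0.0], [-0.0, 0.0, -1.0]]
wrist_force: [-0.6, -0.5, -2.3]
gripper_width: 0.0207
finger_force: 58.7
```

Call:
{"api": "play_rows", "payload": {"series": [[0,0,0,0,0,0],[0,0,0,0,0,0]]}}

```text
time: 6.15
tool_pos: [0.6, 0.1142, 0.3548]
eef_rot: [[-0.964, -0.265, -0.0], [-0.265, 0.964, 0.0], [0.0, 0.0, -1.0]]
wrist_force: [0.3, -1.1, -2.0]
gripper_width: 0.021
finger_force: 58.7
```

Run:
```python
from h import *
s=bot.get_state(); print(s["time"],s["tool_pos"],s["eef_rot"],s["joints"],s["wrist_force"],s["moment"])
a=vision.camera("side"); cv2.imwrite("pics/side2.png",a); t=vision.camera("top"); cv2.imwrite("pics/top2.png",t)
b=cv2.resize(a[150:350,225:325],(400,800),interpolation=cv2.INTER_CUBIC)[:600]
b2=cv2.resize(t[190:340,220:320],(400,600),interpolation=cv2.INTER_CUBIC)
cv2.imwrite("pics/z2.png",np.hstack([b,cv2.convertScaleAbs(b2,alpha=1.5)]))
```

```text
6.15 [0.60004981 0.11422003 0.35483567] [[-9.64138449e-01 -2.65399657e-01 -2.70545238e-04]
 [-2.65399742e-01  9.64138400e-01  3.49963573e-04]
 [ 1.67962841e-04  4.09215973e-04 -9.99999902e-01]] [-32.45714416  12.81467175  23.03140206  85.41518696  -5.04038202
  82.80115873  96.08345201] [ 0.32588116 -1.08596528 -2.01295039] [-0.01887982 -0.0145256   0.00695667]
```

View pics/z2.png

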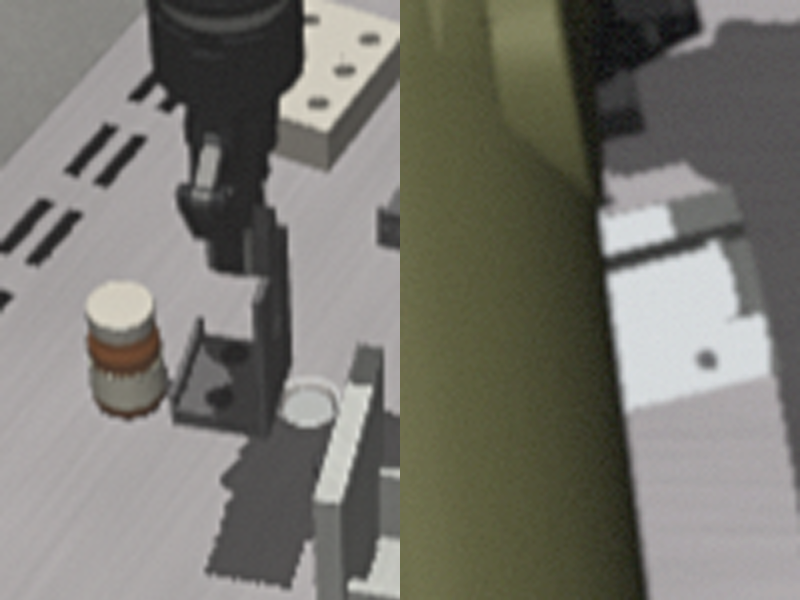

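Run:
```python
from h import *
def fr(a): a=np.radians(a); return np.array([np.cos(a),np.sin(a),0]),np.array([-np.sin(a),np.cos(a),0])
X,Y=fr(15.39); L=np.array([.600,.1142,.2934]); Z=np.array([0,0,1.])
for n,v in dict(backleftbot=(-.017,.03,-.123),frontleftbot=(.038,.03,-.123),lefttopback=(-.017,.03,-.015)).items():
    print(n,proj("side",L+v[0]*X+v[1]*Y+v[2]*Z))
X,Y=fr(15.06);O=np.array([.5545,.099,0])
for n,v in dict(FL=(0,.06),FR=(0,-.06),BL=(-.016,.06),BR=(-.016,-.06)).items(): print(n,proj("side",O+v[0]*X+v[1]*Y+.16*Z))
a=cv2.imread("pics/side2.png"); g=cv2.cvtColor(a,cv2.COLOR_BGR2GRAY)
print(g[252:262,286:298]); print(g[235:242,305:325]); print(g[268:280,300:315])
```

```text
backleftbot [290.8806359  258.75140189]
frontleftbot [266.799136  255.0459487]
lefttopback [289.13596655 224.35542224]
FL [301.77244998 273.22249133]
FR [313.36251131 234.36223948]
BL [308.92559477 274.37963714]
BR [320.13364563 235.38567295]
[[ 61  61  59  61  69  58  49  52  97 129 182 188]
 [ 61  62  62  64  65  61  50  55 103 139 176 187]
 [ 63  62  62  64  67  59  50  56  80 109 143 185]
 [ 63  62  60  62  68  62  52  63  78  79  97 146]
 [ 58  61  58  62  67  62  54  75  82  76  75  77]
 [ 56  62  59  61  66  62  60  79  82  82  78  76]
 [ 76  64  64  61  67  61  66  80  83  81  81  80]
 [138  86  75  72  70  68  77  82  81  79  83  81]
 [144  92  79  80  77  76  81  84  80  79  82  81]
 [ 95  77  78  81  82  82  82  79  80  82  83  81]]
[[168 166 170 167 168 165 167 166 165 148 155 151 166 169 167 166 170 171
  168 166]
 [167 167 167 167 166 166 166 166 163 125 123 115 134 144 142 145 169 171
  168 165]
 [167 169 169 166 165 165 166 166 153 110  94  91  93 102 100 107 165 171
  167 164]
 [168 169 169 167 165 162 166 167 139  99  91  92  92  91  88  93 163 169
  166 165]
 [169 
[... 306 characters left out ...]
0  69]
 [ 82  82  80  74  87 193 199 198 202 203 205 208 106  67  69]
 [ 82  80  78  80 131 193 199 196 196 201 207 186  97  70  71]
 [ 81  80  76  87 177 200 198 195 195 198 207 143  79  69  71]
 [ 80  82  74  95 195 202 199 196 196 199 205 110  68  69  73]
 [ 80  80  80 124 197 202 200 200 200 201 185  96  67  71  73]
 [ 80  80  82 136 183 194 202 204 203 203 150  82  69  72  73]
 [ 82  80  79 110 140 155 166 167 163 176 113  73  71  71  73]
 [ 83  82  80  97 109 111 110 104 106 122  82  69  71  72  73]
 [ 81  80  79 103 108 108 107 106 106 112  79  70  71  73  75]
 [ 80  81  79 104 112 111 110 109 110 111  80  71  70  71  73]
 [ 80  80  81  98 110 110 109 109 111 111  80  73  73  74  74]]
```

Call:
{"api": "play_rows", "payload": {"series": [[-0.0061,-0.0024,0,0,0,0],[-0.0061,-0.0024,0,0,0,0],[-0.0061,-0.0024,0,0,0,0],[-0.006,-0.0024,0,0,0,-0.005],[0,0,-0.005,0,0,0],[0,0,-0.005,0,0,0],[0,0,-0.005,0,0,0],[0,0,-0.005,0,0,0],[0,0,-0.004,0,0,0],[0,0,0,0,0,0],[0,0,0,0,0,0]]}}

```text
time: 7.17
tool_pos: [0.5761, 0.1021, 0.3304]
eef_rot: [[-0.966, -0.257, -0.001], [-0.257, 0.966, -0.0], [0.001, -0.0, -1.0]]
wrist_force: [-0.7, 0.2, -2.0]
gripper_width: 0.0207
finger_force: 58.8
```

Call:
{"api": "play_rows", "payload": {"series": [[0,0,-0.0015,0,0,0],[0,0,-0.0015,0,0,0],[0,0,0,0,0,0]]}}

```text
time: 7.42
tool_pos: [0.5761, 0.102, 0.3278]
eef_rot: [[-0.967, -0.257, -0.0], [-0.257, 0.967, 0.0], [0.0, 0.0, -1.0]]
wrist_force: [-0.8, -0.3, -1.8]
gripper_width: 0.0213
finger_force: 58.8
```

Call:
{"api": "play_rows", "payload": {"series": [[0,0,-0.0015,0,0,0],[0,0,-0.0015,0,0,0],[0,0,0,0,0,0]]}}

```text
time: 7.67
tool_pos: [0.576, 0.102, 0.3246]
eef_rot: [[-0.967, -0.257, -0.0], [-0.257, 0.967, -0.0], [0.0, 0.0, -1.0]]
wrist_force: [-0.2, -0.3, -1.9]
gripper_width: 0.0212
finger_force: 58.8
```

Call:
{"api": "play_rows", "payload": {"series": [[-0.0003,0.0013,0,0,0,0.002],[-0.0004,0.0013,0,0,0,0.002],[0,0,-0.0015,0,0,0],[0,0,-0.0015,0,0,0],[0,0,0,0,0,0]]}}

```text
time: 8.08
tool_pos: [0.5752, 0.1047, 0.3216]
eef_rot: [[-0.965, -0.261, -0.0], [-0.261, 0.965, -0.0], [0.0, 0.0, -1.0]]
wrist_force: [0.6, 0.1, -1.5]
gripper_width: 0.021
finger_force: 58.8
```

Call:
{"api": "play_rows", "payload": {"series": [[0,0,-0.0015,0,0,0],[0,0,-0.0015,0,0,0],[0,0,0,0,0,0]]}}

```text
time: 8.33
tool_pos: [0.5752, 0.1045, 0.3185]
eef_rot: [[-0.965, -0.26, -0.001], [-0.26, 0.965, -0.0], [0.001, 0.0, -1.0]]
wrist_force: [0.2, -0.3, -0.8]
gripper_width: 0.021
finger_force: 58.8
```

Call:
{"api": "play_rows", "payload": {"series": [[0,0,-0.0015,0,0,0],[0,0,-0.0015,0,0,0],[0,0,0,0,0,0]]}}

```text
time: 8.58
tool_pos: [0.5752, 0.1046, 0.3156]
eef_rot: [[-0.965, -0.261, -0.001], [-0.261, 0.965, -0.0], [0.001, 0.0, -1.0]]
wrist_force: [0.6, -0.2, -1.4]
gripper_width: 0.0209
finger_force: 58.8
```

Call:
{"api": "play_rows", "payload": {"series": [[0,0,-0.0012,0,0,0],[0,0,-0.0012,0,0,0],[0,0,0,0,0,0]]}}

```text
time: 8.83
tool_pos: [0.5753, 0.1046, 0.3132]
eef_rot: [[-0.965, -0.26, -0.0], [-0.26, 0.965, 0.0], [0.0, 0.0, -1.0]]
wrist_force: [-0.9, 0.1, -1.7]
gripper_width: 0.0211
finger_force: 58.8
```

Call:
{"api": "play_rows", "payload": {"series": [[0,0,-0.0012,0,0,0],[0,0,-0.0012,0,0,0],[0,0,0,0,0,0]]}}

```text
time: 9.08
tool_pos: [0.5753, 0.1047, 0.3108]
eef_rot: [[-0.965, -0.261, -0.0], [-0.261, 0.965, -0.0], [0.0, 0.0, -1.0]]
wrist_force: [0.3, 0.2, -2.3]
gripper_width: 0.0215
finger_force: 58.8
```

Underside now at about 126 mm, still free.

Call:
{"api": "play_rows", "payload": {"series": [[0,0,-0.0012,0,0,0],[0,0,-0.0012,0,0,0],[0,0,0,0,0,0]]}}

```text
time: 9.33
tool_pos: [0.5754, 0.1047, 0.3088]
eef_rot: [[-0.965, -0.261, 0.0], [-0.261, 0.965, 0.0], [-0.0, 0.0, -1.0]]
wrist_force: [-1.2, 0.1, -0.7]
gripper_width: 0.0212
finger_force: 58.8
```

Call:
{"api": "play_rows", "payload": {"series": [[0,0,-0.0012,0,0,0],[0,0,0,0,0,0]]}}

```text
time: 9.5
tool_pos: [0.5756, 0.1047, 0.3085]
eef_rot: [[-0.965, -0.26, 0.001], [-0.26, 0.965, 0.001], [-0.001, 0.0, -1.0]]
wrist_force: [-0.8, 0.4, 3.4]
gripper_width: 0.0208
finger_force: 59.4
```

Call:
{"api": "play_rows", "payload": {"series": [[0,0,-0.0012,0,0,0],[0,0,0,0,0,0]]}}

```text
time: 9.67
tool_pos: [0.5758, 0.1047, 0.3082]
eef_rot: [[-0.965, -0.26, 0.002], [-0.26, 0.965, 0.001], [-0.002, 0.0, -1.0]]
wrist_force: [-2.3, -0.6, 6.9]
gripper_width: 0.0207
finger_force: 60.1
```

Call:
{"api": "play_rows", "payload": {"series": [[0,0,0.003,0,0,0],[0,0,0.003,0,0,0],[0.0048,0.0013,0,0,0,0],[0.0048,0.0013,0,0,0,0],[0.0048,0.0013,0,0,0,0],[0.0048,0.0013,0,0,0,0],[0,0,-0.01,0,0,0],[0,0,-0.016,0,0,0],[0,0,-0.016,0,0,0],[0,0,-0.016,0,0,0],[0,0,-0.01,0,0,0],[0,0,-0.003,0,0,0]]}}

```text
time: 10.67
tool_pos: [0.5934, 0.1096, 0.2384]
eef_rot: [[-0.965, -0.26, -0.004], [-0.26, 0.965, -0.001], [0.004, -0.0, -1.0]]
wrist_force: [-0.7, -0.1, -1.8]
gripper_width: 0.0214
finger_force: 58.8
```

Call:
{"api": "play_rows", "payload": {"series": [[0,0,0,0,0,0],[0,0,0,0,0,0],[0,0,0,0,0,0],[0,0,0,0,0,0]]}}

```text
time: 11.0
tool_pos: [0.5951, 0.1099, 0.2425]
eef_rot: [[-0.965, -0.26, 0.002], [-0.26, 0.965, 0.001], [-0.002, 0.0, -1.0]]
wrist_force: [-0.3, 0.6, -1.5]
gripper_width: 0.0209
finger_force: 58.8
```

Run:
```python
from h import *
s=bot.get_state(); print(s["time"],s["tool_pos"],s["eef_rot"],s["wrist_force"])
a=vision.camera("side"); cv2.imwrite("pics/side3.png",a); t=vision.camera("top"); cv2.imwrite("pics/top3.png",t)
b=cv2.resize(a[190:340,230:330],(400,600),interpolation=cv2.INTER_CUBIC)
b2=cv2.resize(t[190:340,220:320],(400,600),interpolation=cv2.INTER_CUBIC)
cv2.imwrite("pics/z3.png",np.hstack([b,cv2.convertScaleAbs(b2,alpha=1.5)]))
```

```text
11.0 [0.59513121 0.10993547 0.24245155] [[-9.65485808e-01 -2.60449046e-01  1.85722114e-03]
 [-2.60448216e-01  9.65487579e-01  6.79771730e-04]
 [-1.97016984e-03  1.72600025e-04 -9.99998044e-01]] [-0.29569308  0.55018661 -1.54727488]
```

View pics/z3.png

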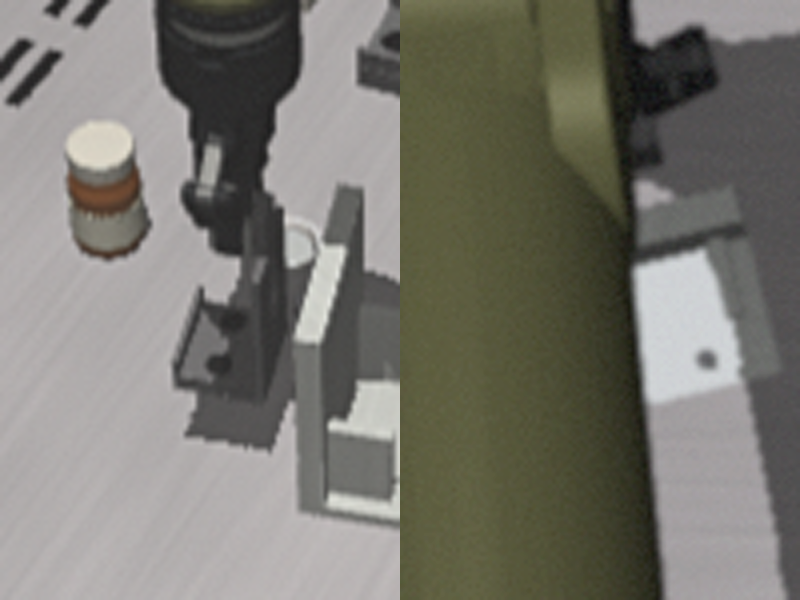

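Call:
{"api": "play_rows", "payload": {"series": [[0,0,0,0,0,0],[0,0,0,0,0,0],[0,0,0,0,0,0],[0,0,0,0,0,0]]}}

```text
time: 11.43
tool_pos: [0.5946, 0.1098, 0.2414]
eef_rot: [[-0.965, -0.26, 0.0], [-0.26, 0.965, 0.0], [-0.0, 0.0, -1.0]]
wrist_force: [0.1, -0.8, -1.8]
gripper_width: 0.0215
finger_force: 58.8
```

Call:
{"api": "play_rows", "payload": {"series": [[-0.0019,-0.0005,-0.0008,0,0,0],[-0.0019,-0.0005,0,0,0,0],[-0.0019,-0.0005,0,0,0,0],[-0.0019,-0.0005,0,0,0,0],[-0.0019,-0.0005,0,0,0,0],[0,0,0,0,0,0],[0,0,0,0,0,0]]}}

```text
time: 12.02
tool_pos: [0.585, 0.1073, 0.2407]
eef_rot: [[-0.965, -0.26, 0.0], [-0.26, 0.965, 0.0], [-0.0, 0.0, -1.0]]
wrist_force: [-0.4, 0.8, -1.6]
gripper_width: 0.0211
finger_force: 58.8
```

Call:
{"api": "play_rows", "payload": {"series": [[-0.0014,-0.0004,0,0,0,0],[-0.0014,-0.0004,0,0,0,0],[0,0,0,0,0,0]]}}

```text
time: 12.27
tool_pos: [0.582, 0.1064, 0.2405]
eef_rot: [[-0.965, -0.26, -0.0], [-0.26, 0.965, 0.0], [0.0, 0.0, -1.0]]
wrist_force: [-0.8, 0.1, -2.1]
gripper_width: 0.0208
finger_force: 58.8
```

Call:
{"api": "play_rows", "payload": {"series": [[-0.0014,-0.0004,0,0,0,0],[0,0,0,0,0,0]]}}

```text
time: 12.43
tool_pos: [0.5807, 0.1061, 0.2405]
eef_rot: [[-0.965, -0.26, -0.0], [-0.26, 0.965, 0.0], [0.0, 0.0, -1.0]]
wrist_force: [0.7, -0.9, -1.4]
gripper_width: 0.0209
finger_force: 58.8
```

Call:
{"api": "play_rows", "payload": {"series": [[-0.0014,-0.0004,0,0,0,0],[0,0,0,0,0,0]]}}

```text
time: 12.6
tool_pos: [0.5793, 0.1057, 0.2405]
eef_rot: [[-0.965, -0.26, -0.0], [-0.26, 0.965, 0.0], [0.0, 0.0, -1.0]]
wrist_force: [0.3, -0.1, -1.9]
gripper_width: 0.0212
finger_force: 58.8
```

Call:
{"api": "play_rows", "payload": {"series": [[-0.0014,-0.0004,0,0,0,0],[-0.0014,-0.0004,0,0,0,0],[0,0,0,0,0,0]]}}

```text
time: 12.85
tool_pos: [0.5764, 0.1048, 0.2405]
eef_rot: [[-0.966, -0.26, -0.0], [-0.26, 0.966, 0.0], [0.0, 0.0, -1.0]]
wrist_force: [-0.0, 0.6, -2.3]
gripper_width: 0.0209
finger_force: 58.8
```

Call:
{"api": "play_rows", "payload": {"series": [[-0.0014,-0.0004,0,0,0,0],[-0.0014,-0.0004,0,0,0,0],[0,0,0,0,0,0]]}}

```text
time: 13.1
tool_pos: [0.5736, 0.104, 0.2406]
eef_rot: [[-0.966, -0.26, -0.0], [-0.26, 0.966, 0.0], [0.0, 0.0, -1.0]]
wrist_force: [-0.8, -0.0, -1.5]
gripper_width: 0.0214
finger_force: 58.8
```

Call:
{"api": "play_rows", "payload": {"series": [[-0.001,-0.0003,0,0,0,0],[0,0,0,0,0,0]]}}

```text
time: 13.27
tool_pos: [0.5728, 0.1038, 0.2406]
eef_rot: [[-0.965, -0.26, -0.0], [-0.26, 0.965, 0.0], [0.0, 0.0, -1.0]]
wrist_force: [0.7, 0.1, -2.0]
gripper_width: 0.0212
finger_force: 58.8
```

Call:
{"api": "play_rows", "payload": {"series": [[-0.0008,-0.0002,0,0,0,0],[0,0,0,0,0,0]]}}

```text
time: 13.43
tool_pos: [0.572, 0.1036, 0.2405]
eef_rot: [[-0.965, -0.26, -0.0], [-0.26, 0.965, 0.0], [0.0, 0.0, -1.0]]
wrist_force: [0.5, -0.5, -1.5]
gripper_width: 0.0209
finger_force: 58.8
```

Call:
{"api": "play_rows", "payload": {"series": [[-0.0006,-0.0002,0,0,0,0],[0,0,0,0,0,0]]}}

```text
time: 13.6
tool_pos: [0.5714, 0.1034, 0.2405]
eef_rot: [[-0.965, -0.261, -0.0], [-0.261, 0.965, 0.0], [0.0, 0.0, -1.0]]
wrist_force: [0.1, 0.8, -1.7]
gripper_width: 0.021
finger_force: 58.8
```

Call:
{"api": "play_rows", "payload": {"series": [[-0.0006,-0.0001,0,0,0,0],[0,0,0,0,0,0]]}}

```text
time: 13.77
tool_pos: [0.571, 0.1033, 0.2406]
eef_rot: [[-0.965, -0.261, 0.001], [-0.261, 0.965, 0.0], [-0.001, -0.0, -1.0]]
wrist_force: [0.6, 0.8, -2.3]
gripper_width: 0.021
finger_force: 58.7
```

Call:
{"api": "play_rows", "payload": {"series": [[0.0002,0.0001,-0.0015,0,0,0],[0,0,-0.0015,0,0,0],[0,0,-0.0015,0,0,0],[0,0,0,0,0,0]]}}

```text
time: 14.1
tool_pos: [0.5711, 0.1035, 0.2357]
eef_rot: [[-0.965, -0.261, -0.0], [-0.261, 0.965, -0.0], [0.0, 0.0, -1.0]]
wrist_force: [0.8, -0.2, -2.7]
gripper_width: 0.0211
finger_force: 58.7
```

Call:
{"api": "play_rows", "payload": {"series": [[0,0,-0.0015,0,0,0],[0,0,-0.0015,0,0,0],[0,0,-0.0015,0,0,0],[0,0,0,0,0,0]]}}

```text
time: 14.43
tool_pos: [0.5711, 0.1034, 0.2312]
eef_rot: [[-0.965, -0.26, -0.0], [-0.26, 0.965, -0.0], [0.0, 0.0, -1.0]]
wrist_force: [0.9, -0.6, -2.3]
gripper_width: 0.0208
finger_force: 58.8
```

Call:
{"api": "play_rows", "payload": {"series": [[0,0,-0.0015,0,0,0],[0,0,-0.0015,0,0,0],[0,0,-0.0015,0,0,0],[0,0,0,0,0,0]]}}

```text
time: 14.77
tool_pos: [0.5711, 0.1035, 0.2267]
eef_rot: [[-0.965, -0.261, -0.0], [-0.261, 0.965, 0.0], [0.0, 0.0, -1.0]]
wrist_force: [0.8, -0.5, -2.4]
gripper_width: 0.0209
finger_force: 58.8
```

Into the slot freely. Continue toward 0.2086.

Call:
{"api": "play_rows", "payload": {"series": [[0,0,-0.0015,0,0,0],[0,0,-0.0015,0,0,0],[0,0,-0.0015,0,0,0],[0,0,0,0,0,0]]}}

```text
time: 15.1
tool_pos: [0.5711, 0.1035, 0.2222]
eef_rot: [[-0.965, -0.261, -0.0], [-0.261, 0.965, 0.0], [0.0, 0.0, -1.0]]
wrist_force: [0.7, -0.4, -1.5]
gripper_width: 0.0211
finger_force: 58.8
```

Call:
{"api": "play_rows", "payload": {"series": [[0,0,-0.0015,0,0,0],[0,0,-0.0015,0,0,0],[0,0,-0.0015,0,0,0],[0,0,0,0,0,0]]}}

```text
time: 15.43
tool_pos: [0.5711, 0.1034, 0.2177]
eef_rot: [[-0.965, -0.261, -0.0], [-0.261, 0.965, 0.0], [0.0, 0.0, -1.0]]
wrist_force: [0.7, 0.5, -2.1]
gripper_width: 0.021
finger_force: 58.8
```

Call:
{"api": "play_rows", "payload": {"series": [[0,0,-0.0015,0,0,0],[0,0,-0.0015,0,0,0],[0,0,-0.0015,0,0,0],[0,0,0,0,0,0]]}}

```text
time: 15.77
tool_pos: [0.5711, 0.1034, 0.2132]
eef_rot: [[-0.965, -0.26, -0.0], [-0.26, 0.965, 0.0], [0.0, 0.0, -1.0]]
wrist_force: [1.0, 1.4, -2.2]
gripper_width: 0.0209
finger_force: 58.8
```

Call:
{"api": "play_rows", "payload": {"series": [[0,0,-0.0012,0,0,0],[0,0,-0.0012,0,0,0],[0,0,0,0,0,0]]}}

```text
time: 16.02
tool_pos: [0.5711, 0.1034, 0.2109]
eef_rot: [[-0.965, -0.26, -0.0], [-0.26, 0.965, 0.0], [0.0, 0.0, -1.0]]
wrist_force: [1.0, 0.6, -3.0]
gripper_width: 0.0213
finger_force: 58.8
```

Call:
{"api": "play_rows", "payload": {"series": [[0,0,-0.001,0,0,0],[0,0,-0.001,0,0,0],[0,0,0,0,0,0]]}}

```text
time: 16.27
tool_pos: [0.5711, 0.1034, 0.2089]
eef_rot: [[-0.965, -0.261, -0.0], [-0.261, 0.965, 0.0], [0.0, 0.0, -1.0]]
wrist_force: [-0.3, 0.9, -1.9]
gripper_width: 0.0208
finger_force: 58.8
```

Call:
{"api": "play_rows", "payload": {"series": [[0,0,-0.0008,0,0,0],[0,0,0,0,0,0]]}}

```text
time: 16.43
tool_pos: [0.5712, 0.1034, 0.2086]
eef_rot: [[-0.965, -0.26, 0.0], [-0.26, 0.965, 0.0], [-0.0, 0.0, -1.0]]
wrist_force: [0.2, -0.2, -0.2]
gripper_width: 0.021
finger_force: 59.1
```

Call:
{"api": "play_rows", "payload": {"series": [[0,0,-0.0008,0,0,0],[0,0,0,0,0,0]]}}

```text
time: 16.6
tool_pos: [0.5712, 0.1035, 0.2084]
eef_rot: [[-0.965, -0.261, 0.001], [-0.261, 0.965, 0.0], [-0.001, 0.0, -1.0]]
wrist_force: [-1.3, -0.2, 3.5]
gripper_width: 0.0211
finger_force: 59.7
```

Call:
{"api": "play_rows", "payload": {"series": [[0,0,0.0006,0,0,0],[0,0,0,0,0,0]], "force": 20}}

```text
time: 16.77
tool_pos: [0.5712, 0.1035, 0.2085]
eef_rot: [[-0.965, -0.26, 0.0], [-0.26, 0.965, 0.0], [-0.001, 0.0, -1.0]]
wrist_force: [-1.1, 0.3, 3.5]
gripper_width: 0.0212
finger_force: 59.3
```

Call:
{"api": "play_rows", "payload": {"series": [[0,0,0,0,0,0],[0,0,0,0,0,0],[0,0,0,0,0,0],[0,0,0,0,0,0],[0,0,0,0,0,0],[0,0,0,0,0,0]], "gripper": 0.4}}

```text
time: 17.27
tool_pos: [0.5711, 0.1034, 0.208]
eef_rot: [[-0.965, -0.26, -0.0], [-0.26, 0.965, -0.0], [0.0, 0.0, -1.0]]
wrist_force: [0.7, -0.3, 0.7]
gripper_width: 0.0512
finger_force: 0.0
```

Released without load. Retreat straight up, slowly at first, then away, and look.

Call:
{"api": "play_rows", "payload": {"series": [[0,0,0.004,0,0,0],[0,0,0.006,0,0,0],[0,0,0.008,0,0,0],[0,0,0.01,0,0,0],[0,0,0.015,0,0,0],[0,0,0.015,0,0,0],[0,0,0.02,0,0,0],[0,0,0.02,0,0,0],[0,0,0.02,0,0,0],[0,0,0.02,0,0,0],[0,-0.02,0,0,0,0],[0,-0.03,0,0,0,0]]}}

```text
time: 18.27
tool_pos: [0.5717, 0.0569, 0.3489]
eef_rot: [[-0.964, -0.267, 0.004], [-0.267, 0.964, 0.003], [-0.005, 0.002, -1.0]]
wrist_force: [1.8, -0.0, -0.4]
gripper_width: 0.0512
finger_force: 0.0
```

Call:
{"api": "play_rows", "payload": {"series": [[0,-0.035,0,0,0,0],[0,-0.035,0,0,0,0],[0,-0.035,0,0,0,0],[0,-0.035,0,0,0,0],[0,-0.035,0,0,0,0],[0,-0.035,0,0,0,0],[0,-0.02,0,0,0,0],[0,0,0,0,0,0],[0,0,0,0,0,0],[0,0,0,0,0,0]]}}

```text
time: 19.1
tool_pos: [0.5714, -0.1755, 0.3468]
eef_rot: [[-0.965, -0.261, 0.001], [-0.261, 0.965, 0.001], [-0.001, 0.001, -1.0]]
wrist_force: [-0.6, -0.5, -0.0]
gripper_width: 0.0512
finger_force: 0.0
```

Run:
```python
from h import *
s=bot.get_state(); print(s["time"],s["tool_pos"],s["wrist_force"])
a=vision.camera("side"); t=vision.camera("top"); cv2.imwrite("pics/side4.png",a)
b=cv2.resize(a[190:340,230:330],(400,600),interpolation=cv2.INTER_CUBIC)
b2=cv2.resize(t[190:340,220:320],(400,600),interpolation=cv2.INTER_CUBIC)
cv2.imwrite("pics/z4.png",np.hstack([b,cv2.convertScaleAbs(b2,alpha=1.5)]))
```

```text
19.1 [ 0.57140824 -0.17553347  0.34681944] [-0.57064791 -0.48789684 -0.02580003]
```

View pics/z4.png

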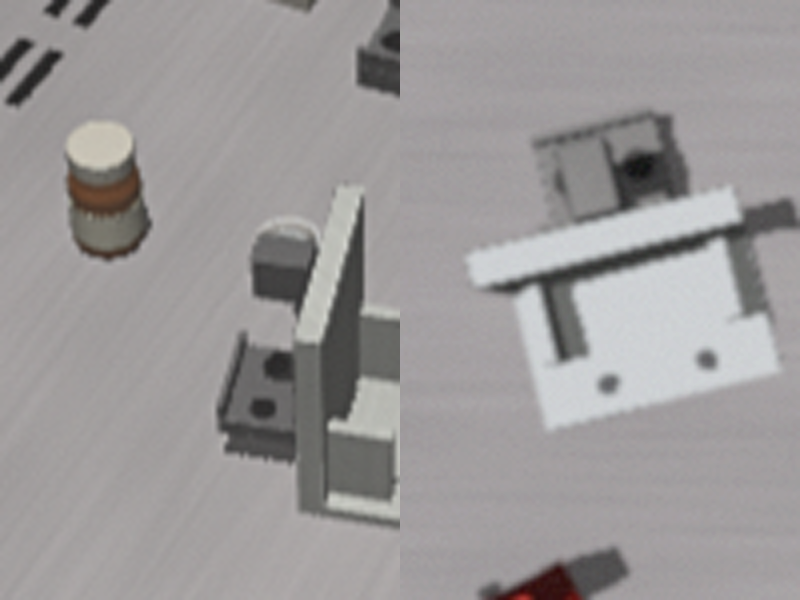

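The holder is hanging upright with its back flush and parallel to the board. In the crop its lug is at about (285,265) side and (585,178) top, and the bystanders haven't moved.

```bash
python3 -c "
from bench import bot
print(bot.sign_off())"
```

```text
the job is handed in; nothing more can be done
None
```

The middle-sized grey holder is hanging fully home on the aluminium stand's screw, upright with its back to the board, and I've handed the job in (about 19 s of the 61 s used).

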